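# Set the grinder's tool rest to its gauge mark and clamp it

### The job

Set the tool rest of the bench grinder: with a fingertip on top of the brass knurled wheel, gently roll it, without gripping it, until the tip of the yellow pointer stands on the red gauge mark, and never let the rest touch the stone. Then push the black-balled clamp lever all the way over towards the stone with a finger to lock the rest, and leave the loose things lying around where they are.

Things in the scene. Friction and masses are not known exactly. Their poses are not given: they have to be found in the camera images.
- grinder: Grey bench grinder with tool-rest adjuster, bolted down. Origin on the bench top below the adjuster; z up, +y points at the stone, x along the axle (motor at +x). In its frame, mm: stone 200 across, centre (0, 260, 150), front at y 160; guard and motor up to 265 high at y 150 to 380; rest plate 90 x 50, top 146 high, always at y above 70; base plate 12 thick.
- wheel_axis (a point): Centre of the brass knurled adjuster wheel: 60 mm across, 20 mm wide, axis along the grinder's x, at (0, -50, 85) mm in the grinder's frame, so its top is 115 mm above the bench. Axes as the grinder's. It, its rail and the rest stand on sprung mounts: pressed down, all give up to 5 mm (2 N to start, 12 N fully down). Steel cheeks on both sides (39 mm over both) reach to 15 mm below its top.
- rest (a joint): Travel of the tool rest in m, growing towards the stone: 0 = 36 mm gap, 0.036 = the rest touches the stone. Starts between 0 and 0.010.
- pointer (a point): Tip of the yellow pointer on the rest's carriage, over the white scale on the ledge on the +x side of the rail, 66 mm above the bench; it moves with the rest along the grinder's y. Axes as the grinder's.
- gauge_mark (a point): Middle of the red gauge mark, a bar 5 mm wide (along y) and 28 mm long across the white scale. It cannot be moved by hand; it is set anew for each job, for a gap of 5 to 13 mm. The pointer is on the mark when both points have the same y in the grinder's frame.
- clamp (a joint): Angle of the clamp lever in rad: 0 = open, leaning away from the stone by 0.5 rad; 1.0 = clamped, leaning towards the stone by 0.5 rad (end stop). It stays where it is left; about 1 N at the ball moves it. Starts between 0 and 0.12.
- clamp_tip (a point): Centre of the black ball (26 mm across) of the clamp lever, a steel rod 10 mm thick, 80 mm from its pivot at (-85, 30, 34) mm in the grinder's frame, swinging in the grinder's y-z plane; the ball is 104 to 114 mm above the bench. Below it is a grey block 50 mm (x) by 70 mm (y), top 37 mm above the bench.
- thumbwheel: The same brass wheel, as the turning part; origin on its axis, its frame turns with it. Rolling its top towards the stone (+y of the grinder) closes the gap: 15 mm of rest travel per radian, so 2 mm of rim travel moves the rest and pointer 1 mm. Rolling back opens it. It stays where it is left; about 1.5 N at the rim turns it.
- wrench: Loose steel wrench lying on the bench, leave alone. Origin: its underside.
- bushing: Loose brass bushing, 32 mm across, 22 mm high, standing on the grinder's base plate near the wheel, leave alone. Origin: its underside.
- quench_cup: Loose steel cup, 80 mm across and 80 mm high, leave alone. Origin: its underside.
- dressing_stick: Loose red-brown dressing stick, 20 x 140 x 20 mm, leave alone. Origin: its underside.
- screwdriver: Loose screwdriver, leave alone. Origin: its underside.
- oil_can: Loose green can, 60 mm across, 130 mm high, leave alone. Origin: its underside.
- flange: Loose dark steel flange, 56 mm across, 24 mm high, leave alone. Origin: its underside.

How it is judged:
On the way, in this order (a step that is already met when the one before it is completed fails the run):
1. the pointer is brought to rest on the gauge mark by rolling the wheel (y of pointer in the frame of gauge_mark between -0.0025 and 0.0025 m and velocity of joint rest between -0.002 and 0.002 m/s), for 0.3 s.
2. then the clamp lever is pushed over (value of joint clamp above 0.85 rad), for 0.1 s.
At the end, for the whole second after the job is handed in: The pointer's tip stands within 2.5 mm of the middle of the red gauge mark and is still, and the clamp lever is over by at least 0.85 of its 1.0 rad (all of step 1 and value of joint clamp above 0.85 rad); the robot touches nothing.
It fails at once if the rest touches the stone (gap under 1 mm) (value of joint rest above 0.035 m).
It fails at once if the wheel is gripped (straddled by the fingers) (distance between the grasp point and wheel_axis below 0.04 m).
It fails at once if the clamp ball is gripped (distance between the grasp point and clamp_tip below 0.018 m).
It fails at once if the wheel is pressed with more than 30 N (contact force between the fingers and thumbwheel above 30 N).
It fails at once if a loose thing is moved more than 20 mm or lifted (distance of any of wrench, bushing, quench_cup, dressing_stick, screwdriver, oil_can, flange from where it was at the start of the episode above 0.02 m).
It also fails if it takes over 58 s, if anything falls off the work surface, if the arm or the gripper's body presses on something with over 40 N, if the wrist force passes 120 N, or if a joint passes its speed limit or range.

### The arm

A 6-joint arm with a two-finger parallel gripper is mounted at the origin on the work surface. World frame = base frame: x ahead of the robot, y to its left, z up, the work surface at z = 0. Lengths are in m, angles in rad, forces in N, time in s.
With the tool pointing down it reaches from about 0.35 to 0.775 m from the base axis. Payload 5.5 kg.
Tool frame: the origin (TCP) lies on the mounting face of the last link; the fingertips stand 173 mm ahead of it and the grasp point (between the pads) lies 155 mm ahead of it; z points along the fingers, y is the direction in which the jaws open and shut (so a half turn about z gives the same grasp; the last joint's range is limited). The gripper opens to 85 mm and grips with 20 to 120 N. Pads are 22 mm wide; open, the fingers measure 114 mm over their backs; the gripper's body (76 mm by 85 mm) begins 54 mm behind the grasp point. The pads swing forward as they close: fully open they stand 13 mm farther back than shut.
Start: joints at [0.968, 0.313, 0.046, 1.304, 0, 1.431], TCP at [0.257, 0.515, 0.405] pointing down, gripper open.
Joint ranges: [-2.76, 2.76], [-0.86, 1.69], [-1.03, 1.26], [-2.2, 2.34], [-1.47, 1.5], [-3.14, 3.14]. Speed limits (rad/s): [2.57, 2.57, 3.14, 3.14, 3.14, 3.14].

### API

Orientations are given as a unit quaternion [w, x, y, z].
In Python, from workcell import get_state, eyes, env gives the robot as it stands. The module is installed in compiled form; this text tells all that it offers.
- The arm moves only by the tool carry_out, never from a script. Its argument "motion" is a list of rows, each an object of numbers: "jaw": the opening, from -1 (shut) to 1 (fully open); "tx", "ty", "tz": the shift along the tool's x, y, z in cm; "wx", "wy", "wz": the turn, a rotation vector about the tool's x, y, z in degrees. In form: [{"jaw": .., "tx": .., "ty": .., "tz": .., "wx": .., "wy": .., "wz": ..}, ...]. A call has 1 to 20 rows; each row shifts and turns the commanded pose from where the row before left it, along the tool's axes as they then stand; what a row does not reach is not made up. A row lasts 1/8 s, in which the tool goes at most 62.5 mm and 10.7 degrees, less where a joint would pass 70% of its speed; a pose out of reach is approached as far as the arm can. A call with a gripper value outside its range is refused whole. The fingers move at their own pace and stop on an object; "force" is the grip in N (left out, the last holds). Time passes only in rows, so rows that do not move let the fingers close. It gives the time, the measured TCP pose, the force and the opening at its end, in the units of the state.
- get_state(): the state, without advancing time (a new reading comes with each control period).
- eyes.read_camera(name): name is "scene" or "top" or "wrist"; returns the picture (400x640x3 uint8, blue, green, red); there is no depth.
- eyes.calibration(name): a dict with "K" (3x3 intrinsics, pixels), "camera_from_world" (4x4, takes a point from world to camera coordinates). Camera axes: x right, y up, looking along -z (the intrinsics and any distortion apply to the point x, -y, -z); pixel columns grow to the right and rows downward; lengths in m; the calibration is good to about 2 mm. A picture is of the moment at which its call begins: read the wrist's pose just before it. calibration takes no time and is no camera call; for the wrist camera it gives the pose at the moment of the call.
- env.hand_in(): hands the job in, once; it reports no verdict.
The state is a dict: "clock": time; "joint_pos": joint angles; "qvel": joint speeds; "tau": joint torques, N m; "tcp_pos": TCP position; "orientation": TCP orientation; "wrist_force": force on the tool from outside, world axes, zero at the start; "ft_torque": the same for the moment, N m; "finger_gap": finger opening in m.
Only numpy, scipy, OpenCV 4.12 (cv2) and the standard library are available. Lean on these libraries where they do the work, as an engineer would, in place of code of your own. Each camera call takes 0.05 s, during which the arm holds its last target.

## Working session

There is one attempt and no reset: what is moved stays moved. The work goes in short steps, Python scripts to look and compute and a tool call to move; the robot and the scene stay as the last step left them, time stands still between calls to the robot, and variables do not carry over. Pictures are saved under pics/ and viewed, and the job is handed in when it is done.

Besides the shell and the picture viewer there is one more tool, called as name(argument=value, ...), one argument or row to a line, values as JSON. carry_out: Moves the arm, as the interface text tells. Its arguments: {"type":"object","properties":{"motion":{"type":"array"},"force":{"type":"number"}},"required":["motion"]}

```bash
mkdir -p pics; ls; python3 - <<'E'
from workcell import get_state, eyes, env
import cv2,numpy as np
s=get_state();print({k:np.round(v,4) for k,v in s.items()})
for n in ["scene","top","wrist"]:
    c=eyes.calibration(n);print(n,{k:np.round(v,4).tolist() for k,v in c.items()})
    cv2.imwrite(f"pics/{n}0.png",eyes.read_camera(n))
E
```

```text
pics
{'clock': np.float64(0.0), 'joint_pos': array([ 0.9684,  0.314 ,  0.045 ,  1.3036, -0.    ,  1.4312]), 'qvel': array([ 0.    , -0.0005, -0.0014, -0.0017, -0.0008, -0.0002]), 'tau': array([ 1.00000e-04, -4.80624e+01,  2.98533e+01,  1.92000e-02,
       -3.00000e-04, -0.00000e+00]), 'tcp_pos': array([0.2566, 0.5143, 0.4038]), 'orientation': array([-3.000e-04,  2.294e-01,  9.733e-01, -8.000e-04]), 'wrist_force': array([-0.5931, -0.8761, -0.0409]), 'ft_torque': array([ 0.0223, -0.0033, -0.0129]), 'finger_gap': np.float64(0.0856)}
scene {'K': [[439.0505, 0.0, 328.708], [0.0, 439.0505, 200.2751], [0.0, 0.0, 1.0]], 'camera_from_world': [[-0.0563, 0.9983, -0.015, 0.1593], [-0.7908, -0.0354, 0.611, 0.3847], [0.6095, 0.0462, 0.7915, -1.2367], [0.0, 0.0, 0.0, 1.0]]}
top {'K': [[489.2837, 0.0, 329.3363], [0.0, 489.2837, 205.3365], [0.0, 0.0, 1.0]], 'camera_from_world': [[0.0266, -0.9995, -0.0154, -0.1478], [0.9926, 0.0246, 0.1186, -0.5896], [-0.1182, -0.0184, 0.9928, -1.0324], [0.0, 0.0, 0.0, 1.0]]}
wrist {'K': [[320.9481, 0.0, 322.1506], [0.0, 320.9481, 194.6868], [0.0, 0.0, 1.0]], 'camera_from_world': [[0.4466, 0.8947, -0.0022, -0.5729], [-0.8593, 0.4282, -0.2798, 0.0361], [-0.2494, 0.1269, 0.96, -0.3806], [0.0, 0.0, 0.0, 1.0]]}
```

View pics/scene0.png

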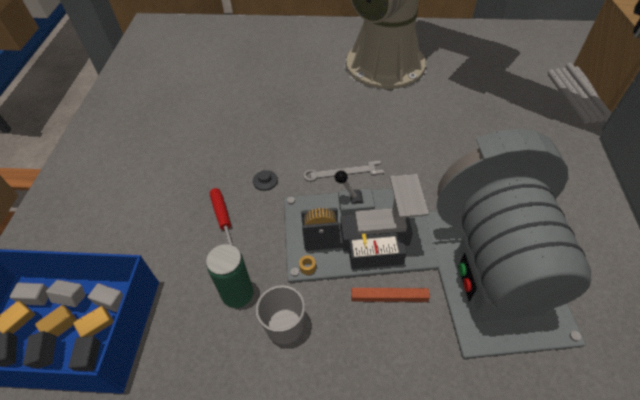

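View pics/top0.png

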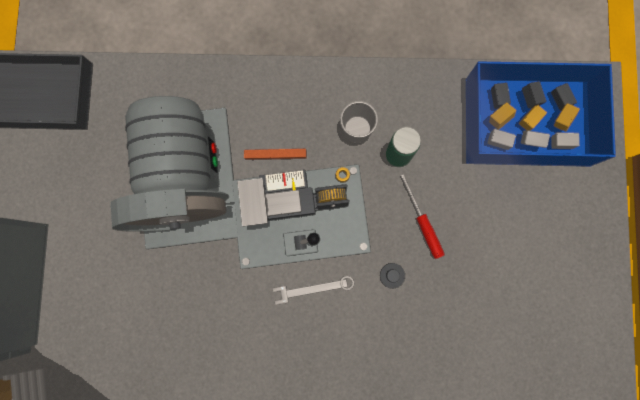

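View pics/wrist0.png

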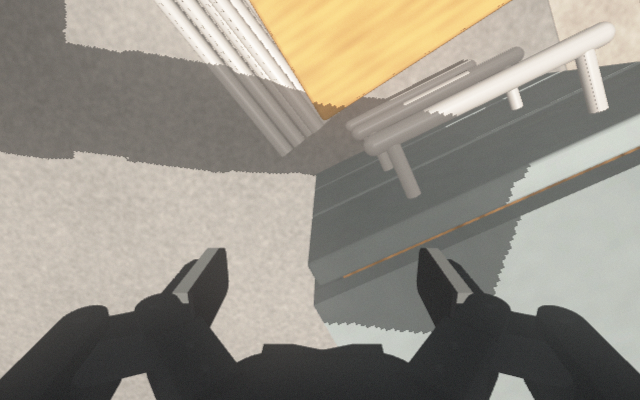

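The scene view shows the wheel near (320,217), the pointer and red mark near (365–377,243), and the ball at (341,177). In the top view they are at (332,195), (290,182) and (313,239). I'll zoom in to measure.

```bash
cat > h.py <<'E'
import cv2,numpy as np
from workcell import get_state, eyes, env
def ray(n,u,v,cal=None):
    c=cal or eyes.calibration(n);K=c["K"];T=np.array(c["camera_from_world"]);R=T[:3,:3]
    d=np.linalg.inv(K)@np.array([u,v,1.]);d=np.array([d[0],-d[1],-d[2]])
    return -R.T@T[:3,3],R.T@d
def onz(n,u,v,z,cal=None):
    o,d=ray(n,u,v,cal);return o+d*(z-o[2])/d[2]
def tri(obs):
    A=np.zeros((3,3));b=np.zeros(3)
    for (o,d) in obs:
        d=d/np.linalg.norm(d);P=np.eye(3)-np.outer(d,d);A+=P;b+=P@o
    p=np.linalg.solve(A,b);return p,[np.linalg.norm(np.cross(p-o,d/np.linalg.norm(d))) for o,d in obs]
def proj(n,p,cal=None):
    c=cal or eyes.calibration(n);T=np.array(c["camera_from_world"]);q=T[:3,:3]@p+T[:3,3]
    q=np.array([q[0],-q[1],-q[2]]);q=np.array(c["K"])@q;return q[:2]/q[2]
def crop(src,dst,x0,y0,x1,y1,f):
    im=src if not isinstance(src,str) else cv2.imread(src)
    cv2.imwrite(dst,cv2.resize(im[y0:y1,x0:x1],None,fx=f,fy=f,interpolation=cv2.INTER_CUBIC))
E
python3 - <<'E'
from h import *
crop("pics/top0.png","pics/top0c.png",225,150,385,270,5)
crop("pics/scene0.png","pics/scene0c.png",280,160,440,280,5)
E
```

```text
(no output)
```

View pics/top0c.png

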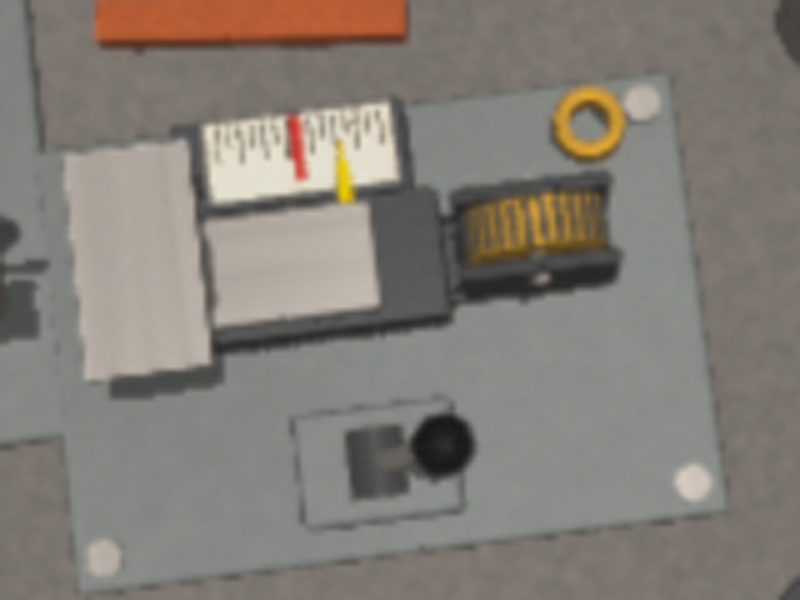

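View pics/scene0c.png

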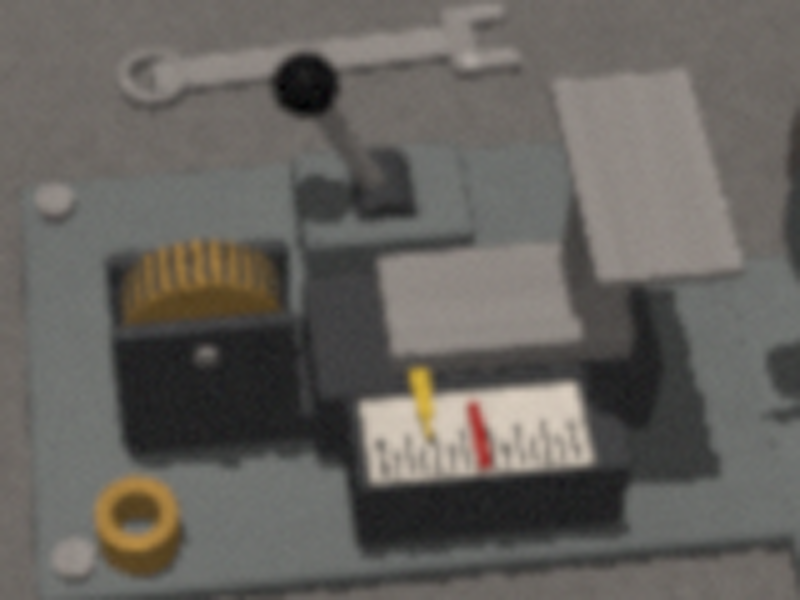

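```bash
python3 - <<'E'
from h import *
T=lambda u,v:(225+(u+.5)/5-.5,150+(v+.5)/5-.5)
S=lambda u,v:(280+(u+.5)/5-.5,160+(v+.5)/5-.5)
P={}
for nm,a,z in [("c1",(668,75),.012),("c2",(725,508),.012),("c3",(82,590),.012),("s1",(642,103),.014),("s2",(693,482),.014),("s3",(104,557),.014)]:
    P[nm]=onz("top",*T(*a),z);print(nm,P[nm].round(4))
d=P["c1"]-P["c2"];print("xaxis yaw",np.degrees(np.arctan2(d[1],d[0])),np.linalg.norm(d))
d=P["c3"]-P["c2"];print("yaxis yaw",np.degrees(np.arctan2(-d[0],d[1])),np.linalg.norm(d))
d=P["s1"]-P["s2"];print(np.degrees(np.arctan2(d[1],d[0])))
d=P["s3"]-P["s2"];print(np.degrees(np.arctan2(-d[0],d[1])))
for nm,a,b in [("ball",(442,444),(306,84)),("tip",(338,141),(430,436)),("mark",(297,147),(480,436)),("s2",(693,482),(55,200)),("s1",(642,103),(73,557)),("ballpiv",(375,462),(385,190))]:
    p,e=tri([ray("top",*T(*a)),ray("scene",*S(*b))]);print(nm,p.round(4),np.round(e,4))
for u in (300,480): pass
# wheel: brass mask
im=cv2.imread("pics/top0.png");hs=cv2.cvtColor(im,cv2.COLOR_BGR2HSV)
m=cv2.inRange(hs,(12,110,60),(28,255,255));n,l,st,ce=cv2.connectedComponentsWithStats(m)
for i in range(1,n):
    if st[i][4]>15 and st[i][0]<400: print(st[i],ce[i],onz("top",*ce[i],.112).round(4))
E
```

```text
c1 [ 0.6895 -0.1945  0.012 ]
c2 [ 0.4965 -0.2233  0.012 ]
c3 [0.4532 0.0582 0.012 ]
s1 [ 0.676 -0.183  0.014]
s2 [ 0.5075 -0.2089  0.014 ]
s3 [0.4679 0.0489 0.014 ]
xaxis yaw 8.496253108276878 0.19506718097606987
yaxis yaw 8.741223319218133 0.28485446244456686
8.740904943911174
8.730220089846565
ball [ 0.5167 -0.1042  0.1081] [0.0014 0.0014]
tip [ 0.6464 -0.054   0.0667] [0.0014 0.0014]
mark [ 0.6438 -0.036   0.0639] [0.0012 0.0012]
s2 [ 0.5075 -0.2099  0.0176] [0.0011 0.0011]
s1 [ 0.6754 -0.1843  0.0182] [0.0014 0.0014]
ballpiv [ 0.5117 -0.0718  0.0377] [0.0012 0.0012]
[  0   0  20  51 882] [ 8.26077098 23.57936508] [0.9576 0.5618 0.112 ]
[336 167  14  15 129] [342.47286822 174.06976744] [ 0.6485 -0.159   0.112 ]
[292 178   4  13  36] [293.08333333 184.83333333] [ 0.624  -0.0593  0.112 ]
[319 188  27  15 251] [331.22709163 194.93227092] [ 0.6052 -0.1373  0.112 ]
[  0 380  11  20 202] [  4.73267327 390.12376238] [0.2053 0.4894 0.112 ]
```

```bash
cat >> h.py <<'E'
from scipy.spatial.transform import Rotation as Rn
def tool():
    s=get_state();q=s["orientation"];return s["tcp_pos"],Rn.from_quat([q[1],q[2],q[3],q[0]]).as_matrix(),s
YAW=np.radians(8.7)
EX=np.array([np.cos(YAW),np.sin(YAW),0]);EY=np.array([-np.sin(YAW),np.cos(YAW),0])
E
python3 - <<'E'
from h import *
p,R,s=tool();print(R.round(3))
c=eyes.calibration("wrist");T=c["camera_from_world"];o=-T[:3,:3].T@T[:3,3]
print("cam in tool",R.T@(o-p), "view dir tool",R.T@(-T[2,:3]),"img right",R.T@T[0,:3])
# desired: tool x = +-EY, z down
for sg in (1,-1):
    x=sg*EY;z=np.array([0,0,-1.]);y=np.cross(z,x);D=np.c_[x,y,z]
    print(sg,np.degrees(Rn.from_matrix(R.T@D).as_rotvec()))
E
```

```text
[[-0.895  0.446 -0.001]
 [ 0.446  0.895 -0.001]
 [ 0.    -0.001 -1.   ]]
cam in tool [ 0.07172189 -0.00096579  0.02973487] view dir tool [-2.80065764e-01 -6.19563876e-04  9.59980616e-01] img right [-1.60871380e-04  9.99999808e-01  5.98459158e-04]
1 [-7.99817419e-02  2.67419166e-02  5.47838675e+01]
-1 [-3.16719046e-02 -9.47267219e-02 -1.25216098e+02]
```

carry_out(
  motion=[
    {"jaw": -1,"wz": 9.13,"tz": -0.9},
    {"jaw": -1,"wz": 9.13,"tz": -0.9},
    {"jaw": -1,"wz": 9.13,"tz": -0.9},
    {"jaw": -1,"wz": 9.13,"tz": -0.9},
    {"jaw": -1,"wz": 9.13,"tz": -0.9},
    {"jaw": -1,"wz": 9.13,"tz": -0.9},
    {"jaw": -1},
  ],
  force=20,
)

```text
invalid input at $.motion[0]: expected keys jaw, tx, ty, tz, wx, wy, wz
```

carry_out(
  motion=[
    {"jaw": -1,"tx": -3.87,"ty": 1.36},
    {"jaw": -1,"tx": -3.87,"ty": 1.36},
    {"jaw": -1,"tx": -3.87,"ty": 1.36},
    {"jaw": -1,"tx": -3.87,"ty": 1.36},
    {"jaw": -1,"tx": -3.87,"ty": 1.36},
    {"jaw": -1,"tx": -3.87,"ty": 1.36},
    {"jaw": -1,"tx": -3.87,"ty": 1.36},
    {"jaw": -1,"tx": -3.87,"ty": 1.36},
    {"jaw": -1,"tx": -3.87,"ty": 1.36},
    {"jaw": -1,"tx": -3.87,"ty": 1.36},
    {"jaw": -1,"tx": -3.87,"ty": 1.36},
    {"jaw": -1,"tx": -3.87,"ty": 1.36},
    {"jaw": -1,"tx": -3.87,"ty": 1.36},
    {"jaw": -1,"tx": -3.87,"ty": 1.36},
    {"jaw": -1,"tx": -3.87,"ty": 1.36},
    {"jaw": -1,"tx": -3.87,"ty": 1.36},
    {"jaw": -1,"tx": -3.87,"ty": 1.36},
    {"jaw": -1,"tx": -3.87,"ty": 1.36},
    {"jaw": -1},
  ],
)

```text
invalid input at $.motion[0]: expected keys jaw, tx, ty, tz, wx, wy, wz
```

```bash
python3 - <<'E'
from h import *
p,R,s=tool();print(p,R.round(3),s["clock"],s["wrist_force"],s["finger_gap"])
W=eyes.read_camera("wrist");cv2.imwrite("pics/w1.png",W)
E
```

```text
[0.25661716 0.51438009 0.40401697] [[-0.895  0.446 -0.001]
 [ 0.446  0.895 -0.001]
 [ 0.    -0.001 -1.   ]] 0.15 [-0.41690668  0.28197239  0.7352107 ] 0.08551475881892723
```

View pics/w1.png

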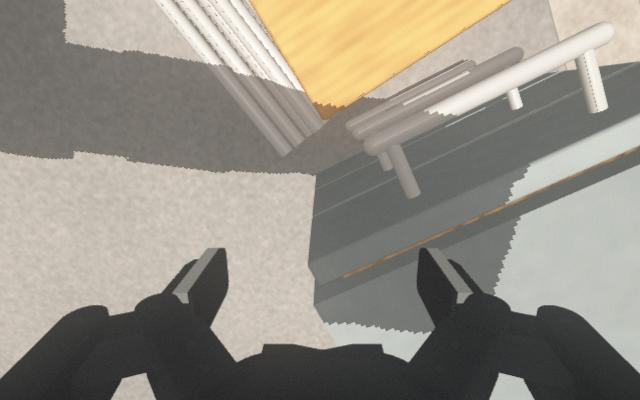

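The calls were refused because every row needs all the keys, so nothing moved and the view is unchanged.

carry_out(
  motion=[
    {"jaw": -1,"tx": 0,"ty": 0,"tz": -0.9,"wx": 0,"wy": 0,"wz": 9.13},
    {"jaw": -1,"tx": 0,"ty": 0,"tz": -0.9,"wx": 0,"wy": 0,"wz": 9.13},
    {"jaw": -1,"tx": 0,"ty": 0,"tz": -0.9,"wx": 0,"wy": 0,"wz": 9.13},
    {"jaw": -1,"tx": 0,"ty": 0,"tz": -0.9,"wx": 0,"wy": 0,"wz": 9.13},
    {"jaw": -1,"tx": 0,"ty": 0,"tz": -0.9,"wx": 0,"wy": 0,"wz": 9.13},
    {"jaw": -1,"tx": 0,"ty": 0,"tz": -0.9,"wx": 0,"wy": 0,"wz": 9.13},
    {"jaw": -1,"tx": 0,"ty": 0,"tz": 0,"wx": 0,"wy": 0,"wz": 0},
  ],
  force=20,
)

```text
clock: 1.08
tcp_pos: [0.2568, 0.5146, 0.4592]
orientation: [-0.0, 0.651, 0.759, 0.001]
wrist_force: [-0.2, -0.1, -0.2]
finger_gap: 0.0004
```

carry_out(
  motion=[
    {"jaw": -1,"tx": -3.87,"ty": 1.36,"tz": 0,"wx": 0,"wy": 0,"wz": 0},
    {"jaw": -1,"tx": -3.87,"ty": 1.36,"tz": 0,"wx": 0,"wy": 0,"wz": 0},
    {"jaw": -1,"tx": -3.87,"ty": 1.36,"tz": 0,"wx": 0,"wy": 0,"wz": 0},
    {"jaw": -1,"tx": -3.87,"ty": 1.36,"tz": 0,"wx": 0,"wy": 0,"wz": 0},
    {"jaw": -1,"tx": -3.87,"ty": 1.36,"tz": 0,"wx": 0,"wy": 0,"wz": 0},
    {"jaw": -1,"tx": -3.87,"ty": 1.36,"tz": 0,"wx": 0,"wy": 0,"wz": 0},
    {"jaw": -1,"tx": -3.87,"ty": 1.36,"tz": 0,"wx": 0,"wy": 0,"wz": 0},
    {"jaw": -1,"tx": -3.87,"ty": 1.36,"tz": 0,"wx": 0,"wy": 0,"wz": 0},
    {"jaw": -1,"tx": -3.87,"ty": 1.36,"tz": 0,"wx": 0,"wy": 0,"wz": 0},
    {"jaw": -1,"tx": -3.87,"ty": 1.36,"tz": 0,"wx": 0,"wy": 0,"wz": 0},
    {"jaw": -1,"tx": -3.87,"ty": 1.36,"tz": 0,"wx": 0,"wy": 0,"wz": 0},
    {"jaw": -1,"tx": -3.87,"ty": 1.36,"tz": 0,"wx": 0,"wy": 0,"wz": 0},
    {"jaw": -1,"tx": -3.87,"ty": 1.36,"tz": 0,"wx": 0,"wy": 0,"wz": 0},
    {"jaw": -1,"tx": -3.87,"ty": 1.36,"tz": 0,"wx": 0,"wy": 0,"wz": 0},
    {"jaw": -1,"tx": -3.87,"ty": 1.36,"tz": 0,"wx": 0,"wy": 0,"wz": 0},
    {"jaw": -1,"tx": -3.87,"ty": 1.36,"tz": 0,"wx": 0,"wy": 0,"wz": 0},
    {"jaw": -1,"tx": -3.87,"ty": 1.36,"tz": 0,"wx": 0,"wy": 0,"wz": 0},
    {"jaw": -1,"tx": -3.87,"ty": 1.36,"tz": 0,"wx": 0,"wy": 0,"wz": 0},
    {"jaw": -1,"tx": 0,"ty": 0,"tz": 0,"wx": 0,"wy": 0,"wz": 0},
  ],
)

```text
clock: 3.45
tcp_pos: [0.605, -0.1396, 0.4567]
orientation: [-0.001, 0.652, 0.759, -0.0]
wrist_force: [0.0, -0.2, 0.6]
finger_gap: 0.0003
```

```bash
python3 - <<'E'
from h import *
p,R,s=tool();print(p,R.round(3),s["clock"],s["wrist_force"],s["finger_gap"])
W=eyes.read_camera("wrist");cv2.imwrite("pics/w1.png",W)
E
```

```text
[ 0.60502953 -0.13963106  0.45671153] [[-0.151  0.989 -0.002]
 [ 0.989  0.151  0.   ]
 [ 0.001 -0.002 -1.   ]] 3.45 [ 0.03477319 -0.16252293  0.60794357] 0.0003032703289079796
```

View pics/w1.png

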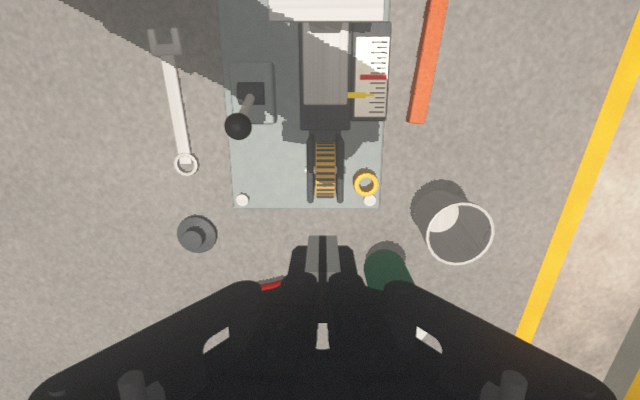

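```bash
python3 - <<'E'
from h import *
im=cv2.imread("pics/w1.png");hs=cv2.cvtColor(im,cv2.COLOR_BGR2HSV)
m=cv2.inRange(hs,(10,90,60),(28,255,255));m=cv2.morphologyEx(m,cv2.MORPH_CLOSE,np.ones((5,5)))
n,l,st,ce=cv2.connectedComponentsWithStats(m)
for i in range(1,n):
    if st[i][4]>30 and st[i][1]<220 and 300<st[i][0]<400:
        print(st[i],ce[i],onz("wrist",*ce[i],.11).round(4))
        x,y,w,h=st[i][:4]
        for v in (y,y+h): print(onz("wrist",x+w/2,v,.1).round(4))
b,e=tri([ray("wrist",238,126),ray("top",225+442.5/5-.5,150+444.5/5-.5),ray("scene",280+306.5/5-.5,160+84.5/5-.5)]);print("ball",b,e)
O=b+.085*EX;print("origin approx",O)
# predicted wheel silhouettes
for O in ([.6,-.088,0],[.598,-.088,0]):
  O=np.array(O)
  c=eyes.calibration("wrist")
  a=np.linspace(0,np.pi,91)
  pts=np.array([proj("wrist",O+EY*(-.05+.03*np.cos(t))+np.array([0,0,.085+.03*np.sin(t)])) for t in a])
  print(O,pts.min(0),pts.max(0),pts[45])
  print([proj("wrist",O+EX*x+EY*y+np.array([0,0,z])).round(1) for x,y,z in [(-.085,-.005,.108),(0,-.08,.1)]])
crop("pics/w1.png","pics/w1c.png",210,0,410,220,3.5)
hs=None
E
```

```text
[347  92  27   7 131] [357.51145038  94.61832061] [ 0.624  -0.0575  0.11  ]
[ 0.6274 -0.0543  0.1   ]
[ 0.6286 -0.0607  0.1   ]
[315 143  21  53 996] [325.12550201 168.3373494 ] [ 0.6047 -0.1321  0.11  ]
[ 0.6014 -0.1082  0.1   ]
[ 0.6101 -0.1636  0.1   ]
[353 170  26  27 445] [365.24269663 182.86966292] [ 0.6474 -0.1408  0.11  ]
[ 0.6473 -0.1294  0.1   ]
[ 0.6529 -0.1582  0.1   ]
ball [ 0.51567484 -0.10412303  0.10785898] [np.float64(0.0015177349580353763), np.float64(0.0015602182193795579), np.float64(0.001681205297721157)]
origin approx [ 0.59969682 -0.09126586  0.10785898]
[ 0.6   -0.088  0.   ] [326.71815335 141.06676455] [327.22648514 196.49959873] [327.20176108 174.95971795]
[array([240.5, 128.4]), array([326.9, 199.3])]
[ 0.598 -0.088  0.   ] [324.94132483 140.7782987 ] [325.23630608 196.23103813] [325.21839809 174.66140583]
[array([238.4, 128.1]), array([325. , 199.1])]
```

View pics/w1c.png

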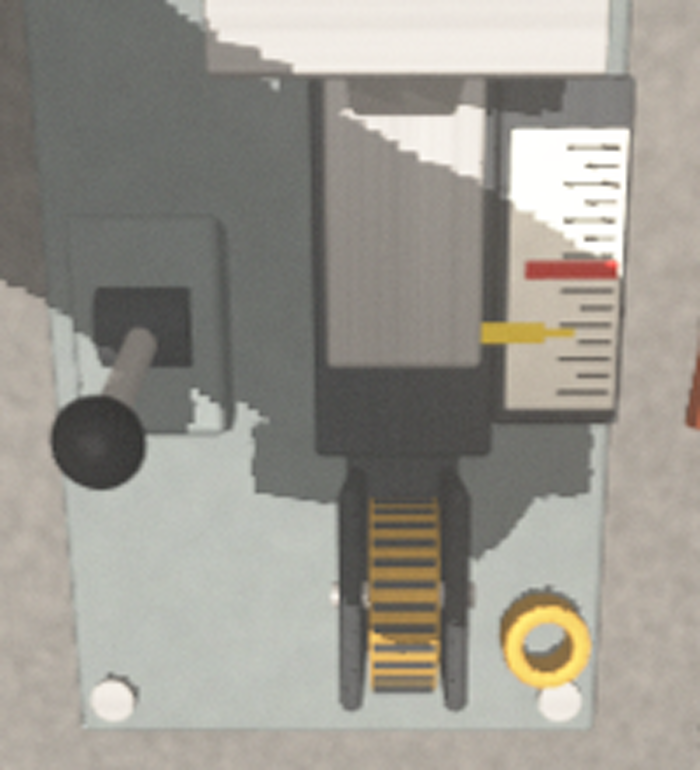

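```bash
cat >> h.py <<'E'
def gap(im,cal,scale_z=.065,save=None):
    hs=cv2.cvtColor(im,cv2.COLOR_BGR2HSV)
    r=cv2.inRange(hs,(0,130,60),(6,255,255))|cv2.inRange(hs,(174,130,60),(180,255,255))
    y=cv2.inRange(hs,(20,130,90),(34,255,255))
    def pts(m,amin,near):
        n,l,st,ce=cv2.connectedComponentsWithStats(m)
        g=[i for i in range(1,n) if st[i][4]>=amin and np.hypot(*(ce[i]-near))<45]
        i=max(g,key=lambda i:st[i][4]);v,u=np.nonzero(l==i);return u,v
    O=np.array([.598,-.089,0])
    near=proj("wrist",O+EX*.05+EY*.04+[0,0,.065],cal)
    u,v=pts(r,15,near);M=np.array([onz("wrist",a,b,scale_z,cal) for a,b in zip(u,v)])-O
    u2,v2=pts(y,10,near);Y=np.array([onz("wrist",a,b,.066,cal) for a,b in zip(u2,v2)])-O
    mx,my=M@EX,M@EY;yx,yy=Y@EX,Y@EY
    t=yx>yx.max()-.006
    print("mark x %.4f..%.4f y mid %.4f (w %.4f) tip x %.4f y %.4f all y %.4f n %d %d"%(mx.min(),mx.max(),(my.min()+my.max())/2,np.ptp(my),yx.max(),yy[t].mean(),yy.mean(),len(mx),len(yx)))
    print("mark mean y %.4f ; mark-tip = %.4f"%(my.mean(),my.mean()-yy[t].mean()))
E
python3 - <<'E'
from h import *
gap(cv2.imread("pics/w1.png"),eyes.calibration("wrist"))
p,R,s=tool();O=np.array([.6056,-.1384,0]);print(R.T@(O-p))
E
```

```text
mark x 0.0382..0.0638 y mid 0.0465 (w 0.0030) tip x 0.0517 y 0.0282 all y 0.0280 n 100 109
mark mean y 0.0465 ; mark-tip = 0.0183
[-0.00095927  0.00196238  0.45720117]
```

The wrist view shows the wheel at (325,170), the mark at (372,77), the pointer tip at about (370,95) and the ball at (238,126). The pointer needs about 18.3 mm of travel. I'll descend to just above the wheel, slightly behind its axle.

carry_out(
  motion=[
    {"jaw": -1,"tx": -0.2,"ty": 0.04,"tz": 3.0,"wx": 0,"wy": 0,"wz": 0},
    {"jaw": -1,"tx": -0.2,"ty": 0.04,"tz": 3.0,"wx": 0,"wy": 0,"wz": 0},
    {"jaw": -1,"tx": -0.2,"ty": 0.04,"tz": 3.0,"wx": 0,"wy": 0,"wz": 0},
    {"jaw": -1,"tx": -0.2,"ty": 0.04,"tz": 3.0,"wx": 0,"wy": 0,"wz": 0},
    {"jaw": -1,"tx": 0,"ty": 0,"tz": 3.0,"wx": 0,"wy": 0,"wz": 0},
    {"jaw": -1,"tx": 0,"ty": 0,"tz": 1.2,"wx": 0,"wy": 0,"wz": 0},
    {"jaw": -1,"tx": 0,"ty": 0,"tz": 0,"wx": 0,"wy": 0,"wz": 0},
    {"jaw": -1,"tx": 0,"ty": 0,"tz": 0,"wx": 0,"wy": 0,"wz": 0},
  ],
)

```text
clock: 4.5
tcp_pos: [0.6074, -0.1445, 0.2982]
orientation: [0.001, 0.651, 0.759, 0.0]
wrist_force: [-0.1, -0.5, 0.6]
finger_gap: -0.0001
```

```bash
python3 - <<'E'
from h import *
p,R,s=tool();O=np.array([.6056,-.1384,.115]);print(p,R.T@(O-p),s["wrist_force"])
c=eyes.calibration("wrist");W=eyes.read_camera("wrist");cv2.imwrite("pics/w2.png",W);gap(W,c)
E
```

```text
[ 0.60735154 -0.14448743  0.29818624] [ 0.00646369 -0.00117242  0.18317797] [-0.06122924 -0.45662002  0.5964548 ]
mark x 0.0378..0.0652 y mid 0.0443 (w 0.0043) tip x 0.0524 y 0.0261 all y 0.0260 n 398 391
mark mean y 0.0442 ; mark-tip = 0.0181
```

View pics/w2.png

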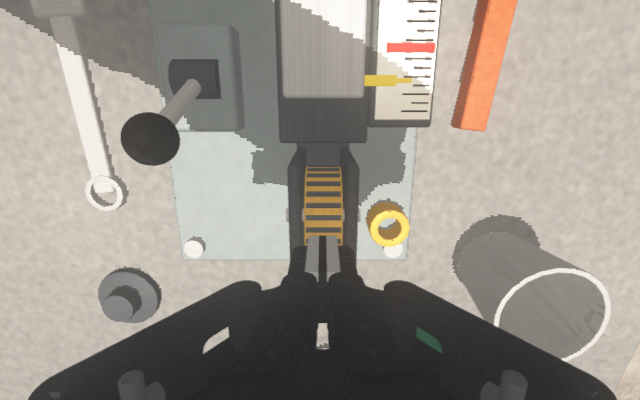

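The wrist view shows the fingertip over the wheel at (323,240), and the gap is still 18.1 mm. Next I'll touch down.

carry_out(
  motion=[
    {"jaw": -1,"tx": -0.2,"ty": -0.1,"tz": 0.4,"wx": 0,"wy": 0,"wz": 0},
    {"jaw": -1,"tx": -0.1,"ty": 0,"tz": 0.4,"wx": 0,"wy": 0,"wz": 0},
    {"jaw": -1,"tx": 0,"ty": 0,"tz": 0.2,"wx": 0,"wy": 0,"wz": 0},
    {"jaw": -1,"tx": 0,"ty": 0,"tz": 0.1,"wx": 0,"wy": 0,"wz": 0},
    {"jaw": -1,"tx": 0,"ty": 0,"tz": 0,"wx": 0,"wy": 0,"wz": 0},
  ],
)

```text
clock: 5.18
tcp_pos: [0.6065, -0.148, 0.2865]
orientation: [0.001, 0.651, 0.759, 0.0]
wrist_force: [-2.0, 0.3, 5.6]
finger_gap: 0.0002
```

carry_out(
  motion=[
    {"jaw": -1,"tx": 0,"ty": 0,"tz": 0.1,"wx": 0,"wy": 0,"wz": 0},
    {"jaw": -1,"tx": 0.2,"ty": 0,"tz": 0,"wx": 0,"wy": 0,"wz": 0},
    {"jaw": -1,"tx": 0.2,"ty": 0,"tz": 0,"wx": 0,"wy": 0,"wz": 0},
    {"jaw": -1,"tx": 0.2,"ty": 0,"tz": 0,"wx": 0,"wy": 0,"wz": 0},
    {"jaw": -1,"tx": 0,"ty": 0,"tz": 0,"wx": 0,"wy": 0,"wz": 0},
  ],
)

```text
clock: 5.8
tcp_pos: [0.6056, -0.1422, 0.2859]
orientation: [0.001, 0.652, 0.759, -0.0]
wrist_force: [-3.1, -1.2, 7.5]
finger_gap: -0.0001
```

```bash
python3 - <<'E'
from h import *
p,R,s=tool();print(p,s["wrist_force"])
c=eyes.calibration("wrist");W=eyes.read_camera("wrist");cv2.imwrite("pics/w3.png",W);gap(W,c)
E
```

```text
[ 0.60555572 -0.14218246  0.28589567] [-3.0864723  -1.22347297  7.48834304]
mark x 0.0373..0.0644 y mid 0.0439 (w 0.0040) tip x 0.0521 y 0.0286 all y 0.0288 n 446 424
mark mean y 0.0439 ; mark-tip = 0.0152
```

It rolls at the expected ratio: 6 mm of rim travel closed the gap by 2.9 mm. I'll continue the stroke.

carry_out(
  motion=[
    {"jaw": -1,"tx": 0.2,"ty": 0,"tz": 0,"wx": 0,"wy": 0,"wz": 0},
    {"jaw": -1,"tx": 0.2,"ty": 0,"tz": 0,"wx": 0,"wy": 0,"wz": 0},
    {"jaw": -1,"tx": 0.2,"ty": 0,"tz": 0,"wx": 0,"wy": 0,"wz": 0},
    {"jaw": -1,"tx": 0.2,"ty": 0,"tz": 0,"wx": 0,"wy": 0,"wz": 0},
    {"jaw": -1,"tx": 0.2,"ty": 0,"tz": 0,"wx": 0,"wy": 0,"wz": 0},
    {"jaw": -1,"tx": 0.2,"ty": 0,"tz": 0,"wx": 0,"wy": 0,"wz": 0},
    {"jaw": -1,"tx": 0,"ty": 0,"tz": 0,"wx": 0,"wy": 0,"wz": 0},
  ],
)

```text
clock: 6.72
tcp_pos: [0.6038, -0.1302, 0.2859]
orientation: [0.001, 0.651, 0.759, -0.0]
wrist_force: [-2.4, -0.4, 6.9]
finger_gap: -0.0
```

```bash
python3 - <<'E'
from h import *
p,R,s=tool();print(p,s["wrist_force"])
c=eyes.calibration("wrist");W=eyes.read_camera("wrist");cv2.imwrite("pics/w4.png",W);gap(W,c)
E
```

```text
[ 0.60376324 -0.13020313  0.28588365] [-2.38165946 -0.44995264  6.8680303 ]
mark x 0.0374..0.0644 y mid 0.0442 (w 0.0042) tip x 0.0520 y 0.0349 all y 0.0350 n 395 403
mark mean y 0.0440 ; mark-tip = 0.0091
```

carry_out(
  motion=[
    {"jaw": -1,"tx": 0,"ty": 0,"tz": -0.5,"wx": 0,"wy": 0,"wz": 0},
    {"jaw": -1,"tx": 0,"ty": 0,"tz": -0.5,"wx": 0,"wy": 0,"wz": 0},
    {"jaw": -1,"tx": -0.9,"ty": 0,"tz": 0,"wx": 0,"wy": 0,"wz": 0},
    {"jaw": -1,"tx": -0.9,"ty": 0,"tz": 0,"wx": 0,"wy": 0,"wz": 0},
    {"jaw": -1,"tx": 0,"ty": 0,"tz": 0.5,"wx": 0,"wy": 0,"wz": 0},
    {"jaw": -1,"tx": 0,"ty": 0,"tz": 0.3,"wx": 0,"wy": 0,"wz": 0},
    {"jaw": -1,"tx": 0,"ty": 0,"tz": 0.1,"wx": 0,"wy": 0,"wz": 0},
    {"jaw": -1,"tx": 0,"ty": 0,"tz": 0.1,"wx": 0,"wy": 0,"wz": 0},
    {"jaw": -1,"tx": 0.2,"ty": 0,"tz": 0,"wx": 0,"wy": 0,"wz": 0},
    {"jaw": -1,"tx": 0.2,"ty": 0,"tz": 0,"wx": 0,"wy": 0,"wz": 0},
    {"jaw": -1,"tx": 0.2,"ty": 0,"tz": 0,"wx": 0,"wy": 0,"wz": 0},
    {"jaw": -1,"tx": 0.2,"ty": 0,"tz": 0,"wx": 0,"wy": 0,"wz": 0},
    {"jaw": -1,"tx": 0.2,"ty": 0,"tz": 0,"wx": 0,"wy": 0,"wz": 0},
    {"jaw": -1,"tx": 0.2,"ty": 0,"tz": 0,"wx": 0,"wy": 0,"wz": 0},
    {"jaw": -1,"tx": 0,"ty": 0,"tz": 0,"wx": 0,"wy": 0,"wz": 0},
  ],
)

```text
clock: 8.65
tcp_pos: [0.6045, -0.1359, 0.2858]
orientation: [0.001, 0.651, 0.759, -0.0]
wrist_force: [-3.1, -0.6, 6.8]
finger_gap: -0.0
```

```bash
python3 - <<'E'
from h import *
p,R,s=tool();print(p,s["wrist_force"])
c=eyes.calibration("wrist");W=eyes.read_camera("wrist");cv2.imwrite("pics/w5.png",W);gap(W,c)
E
```

```text
[ 0.60448969 -0.1358594   0.28579597] [-3.10817885 -0.64693434  6.83707604]
mark x 0.0374..0.0643 y mid 0.0437 (w 0.0041) tip x 0.0453 y 0.0411 all y 0.0412 n 304 391
mark mean y 0.0443 ; mark-tip = 0.0032
```

carry_out(
  motion=[
    {"jaw": -1,"tx": 0.2,"ty": 0,"tz": 0,"wx": 0,"wy": 0,"wz": 0},
    {"jaw": -1,"tx": 0.2,"ty": 0,"tz": 0,"wx": 0,"wy": 0,"wz": 0},
    {"jaw": -1,"tx": 0.17,"ty": 0,"tz": 0,"wx": 0,"wy": 0,"wz": 0},
    {"jaw": -1,"tx": 0,"ty": 0,"tz": 0,"wx": 0,"wy": 0,"wz": 0},
  ],
)

```text
clock: 9.2
tcp_pos: [0.6036, -0.1302, 0.2857]
orientation: [0.001, 0.651, 0.759, -0.0]
wrist_force: [-0.6, -1.4, 6.5]
finger_gap: -0.0001
```

```bash
python3 - <<'E'
from h import *
p,R,s=tool();print(p,s["wrist_force"])
c=eyes.calibration("wrist");W=eyes.read_camera("wrist");cv2.imwrite("pics/w6.png",W);gap(W,c)
crop(W,"pics/w6c.png",340,0,460,140,5);crop("pics/w5.png","pics/w5c.png",340,0,460,140,4)
E
```

```text
[ 0.60363221 -0.13017715  0.28574324] [-0.62656907 -1.43709935  6.5372357 ]
mark x 0.0445..0.0643 y mid 0.0439 (w 0.0042) tip x 0.0511 y 0.0442 all y 0.0443 n 201 423
mark mean y 0.0440 ; mark-tip = -0.0002
```

View pics/w6c.png

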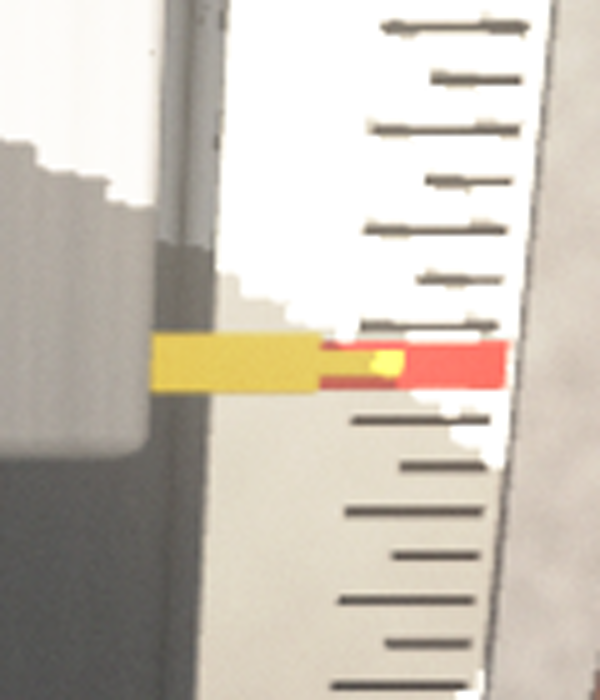

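The pointer at crop row 362 sits on the red bar at row 364, so it is on the mark. I'll lift off, verify it with no load, then move beside the ball.

carry_out(
  motion=[
    {"jaw": -1,"tx": 0,"ty": 0,"tz": 0,"wx": 0,"wy": 0,"wz": 0},
    {"jaw": -1,"tx": 0,"ty": 0,"tz": -0.3,"wx": 0,"wy": 0,"wz": 0},
    {"jaw": -1,"tx": 0,"ty": 0,"tz": -0.7,"wx": 0,"wy": 0,"wz": 0},
    {"jaw": -1,"tx": 0,"ty": 0,"tz": -1.5,"wx": 0,"wy": 0,"wz": 0},
    {"jaw": -1,"tx": 0,"ty": 0,"tz": -1.5,"wx": 0,"wy": 0,"wz": 0},
    {"jaw": -1,"tx": 0,"ty": 0,"tz": 0,"wx": 0,"wy": 0,"wz": 0},
    {"jaw": -1,"tx": 0,"ty": 0,"tz": 0,"wx": 0,"wy": 0,"wz": 0},
  ],
)

```text
clock: 10.12
tcp_pos: [0.6037, -0.1303, 0.3247]
orientation: [0.0, 0.651, 0.759, 0.0]
wrist_force: [0.4, 0.0, 0.0]
finger_gap: -0.0003
```

```bash
python3 - <<'E'
from h import *
p,R,s=tool();print(p,s["wrist_force"])
c=eyes.calibration("wrist");W=eyes.read_camera("wrist");cv2.imwrite("pics/w7.png",W);gap(W,c)
B=np.array([.5157,-.1041,.108]);print(R.T@(B-p),proj("wrist",B,c))
E
```

```text
[ 0.60370523 -0.13027342  0.32472727] [0.42548488 0.034932   0.0316504 ]
mark x 0.0448..0.0651 y mid 0.0442 (w 0.0044) tip x 0.0526 y 0.0444 all y 0.0444 n 135 293
mark mean y 0.0440 ; mark-tip = -0.0005
[ 0.03918694 -0.08308745  0.21670611] [182.52603457 156.84502857]
```

View pics/w7.png

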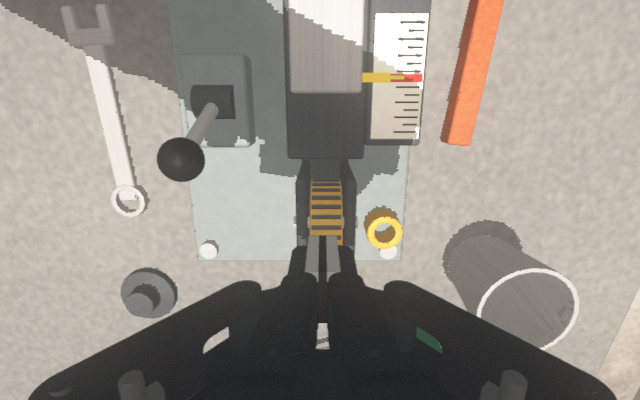

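With no load the pointer is within 0.5 mm of the mark. The ball is at (181,159), within 2–3 px of the prediction. I'll go beside it and descend.

carry_out(
  motion=[
    {"jaw": -1,"tx": -0.1,"ty": -2.1,"tz": 0,"wx": 0,"wy": 0,"wz": 0},
    {"jaw": -1,"tx": -0.1,"ty": -2.1,"tz": 0,"wx": 0,"wy": 0,"wz": 0},
    {"jaw": -1,"tx": -0.1,"ty": -2.1,"tz": 0,"wx": 0,"wy": 0,"wz": 0},
    {"jaw": -1,"tx": 0,"ty": -2.1,"tz": 0,"wx": 0,"wy": 0,"wz": 0},
    {"jaw": -1,"tx": 0,"ty": 0,"tz": 1.9,"wx": 0,"wy": 0,"wz": 0},
    {"jaw": -1,"tx": 0,"ty": 0,"tz": 1.9,"wx": 0,"wy": 0,"wz": 0},
    {"jaw": -1,"tx": 0,"ty": 0,"tz": 1.9,"wx": 0,"wy": 0,"wz": 0},
    {"jaw": -1,"tx": 0,"ty": 0,"tz": 0,"wx": 0,"wy": 0,"wz": 0},
    {"jaw": -1,"tx": 0,"ty": 0,"tz": 0,"wx": 0,"wy": 0,"wz": 0},
  ],
)

```text
clock: 11.3
tcp_pos: [0.5212, -0.146, 0.268]
orientation: [-0.0, 0.651, 0.759, 0.0]
wrist_force: [0.5, 0.6, 1.1]
finger_gap: -0.0003
```

```bash
python3 - <<'E'
from h import *
p,R,s=tool();print(p,s["wrist_force"])
c=eyes.calibration("wrist");W=eyes.read_camera("wrist");cv2.imwrite("pics/w8.png",W);
B=np.array([.5157,-.1041,.108]);print(R.T@(B-p),proj("wrist",B,c))
E
```

```text
[ 0.5212295  -0.14599331  0.26795785] [0.46834398 0.56182733 1.10881961]
[0.04222895 0.00086975 0.1599628 ] [326.94646802 172.35509611]
```

View pics/w8.png

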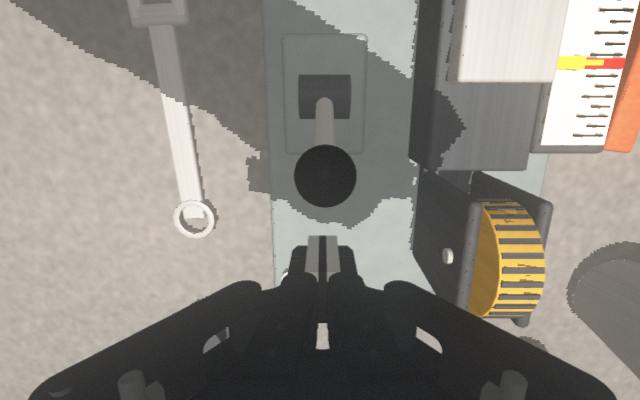

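The ball at (326,176) is directly ahead of the finger at (322,255). I'll push it gently over.

carry_out(
  motion=[
    {"jaw": -1,"tx": 0.7,"ty": 0,"tz": 0,"wx": 0,"wy": 0,"wz": 0},
    {"jaw": -1,"tx": 0.7,"ty": 0,"tz": 0,"wx": 0,"wy": 0,"wz": 0},
    {"jaw": -1,"tx": 0.5,"ty": 0,"tz": 0,"wx": 0,"wy": 0,"wz": 0},
    {"jaw": -1,"tx": 0.5,"ty": 0,"tz": 0,"wx": 0,"wy": 0,"wz": 0},
    {"jaw": -1,"tx": 0.5,"ty": 0,"tz": 0,"wx": 0,"wy": 0,"wz": 0},
    {"jaw": -1,"tx": 0.5,"ty": 0,"tz": 0,"wx": 0,"wy": 0,"wz": 0},
    {"jaw": -1,"tx": 0.5,"ty": 0,"tz": 0,"wx": 0,"wy": 0,"wz": 0},
    {"jaw": -1,"tx": 0.5,"ty": 0,"tz": 0,"wx": 0,"wy": 0,"wz": 0},
    {"jaw": -1,"tx": 0.5,"ty": 0,"tz": 0,"wx": 0,"wy": 0,"wz": 0},
    {"jaw": -1,"tx": 0.5,"ty": 0,"tz": 0,"wx": 0,"wy": 0,"wz": 0},
    {"jaw": -1,"tx": 0.5,"ty": 0,"tz": 0,"wx": 0,"wy": 0,"wz": 0},
    {"jaw": -1,"tx": 0.5,"ty": 0,"tz": 0,"wx": 0,"wy": 0,"wz": 0},
    {"jaw": -1,"tx": 0.5,"ty": 0,"tz": 0,"wx": 0,"wy": 0,"wz": 0},
    {"jaw": -1,"tx": 0.5,"ty": 0,"tz": 0,"wx": 0,"wy": 0,"wz": 0},
    {"jaw": -1,"tx": 0,"ty": 0,"tz": 0,"wx": 0,"wy": 0,"wz": 0},
  ],
)

```text
clock: 13.22
tcp_pos: [0.5098, -0.0723, 0.2676]
orientation: [-0.0, 0.651, 0.759, 0.0]
wrist_force: [-0.2, 0.4, -0.0]
finger_gap: -0.0001
```

```bash
python3 - <<'E'
from h import *
p,R,s=tool();print(p,s["wrist_force"])
W=eyes.read_camera("wrist");cv2.imwrite("pics/w9.png",W);
E
```

```text
[ 0.50975679 -0.07232292  0.26757879] [-0.18577897  0.42025695 -0.04048916]
```

View pics/w9.png

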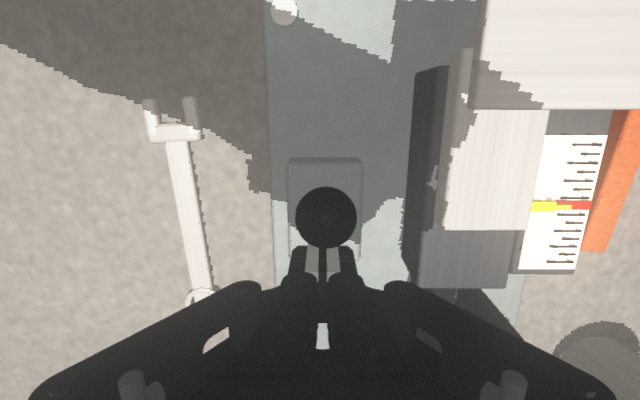

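carry_out(
  motion=[
    {"jaw": -1,"tx": 0.4,"ty": 0,"tz": 0,"wx": 0,"wy": 0,"wz": 0},
    {"jaw": -1,"tx": 0.4,"ty": 0,"tz": 0,"wx": 0,"wy": 0,"wz": 0},
    {"jaw": -1,"tx": 0.3,"ty": 0,"tz": 0,"wx": 0,"wy": 0,"wz": 0},
    {"jaw": -1,"tx": 0.2,"ty": 0,"tz": 0,"wx": 0,"wy": 0,"wz": 0},
    {"jaw": -1,"tx": 0,"ty": 0,"tz": 0,"wx": 0,"wy": 0,"wz": 0},
  ],
)

```text
clock: 13.9
tcp_pos: [0.5079, -0.0597, 0.2677]
orientation: [-0.0, 0.651, 0.759, 0.0]
wrist_force: [0.5, 1.0, -0.8]
finger_gap: -0.0002
```

```bash
python3 - <<'E'
from h import *
p,R,s=tool();print(p,s["wrist_force"])
c=eyes.calibration("wrist");W=eyes.read_camera("wrist");cv2.imwrite("pics/w10.png",W)
hs=cv2.cvtColor(W,cv2.COLOR_BGR2GRAY)
for q in (.8,.9,1.):
  b=np.array([.598,-.089,0])-.085*EX+EY*(.03+.08*np.sin(q-.5))+np.array([0,0,.034+.08*np.cos(q-.5)]);print(q,proj("wrist",b,c),R.T@(b-p))
E
```

```text
[ 0.50794339 -0.0597484   0.26773871] [ 0.52268924  0.96150769 -0.78995176]
0.8 [323.80504226 244.17489628] [ 0.01105172 -0.00043077  0.15731544]
0.9 [323.80255648 225.65727316] [ 0.01856265 -0.00042899  0.16006001]
1.0 [323.79066319 207.41913052] [ 0.02576205 -0.00042746  0.16354071]
```

View pics/w10.png

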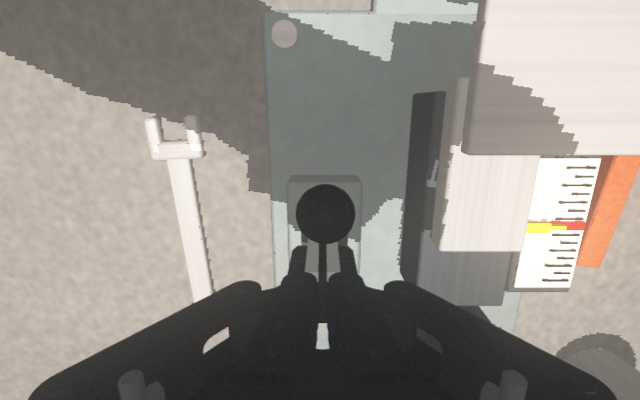

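The ball at (326,213) corresponds to about 0.97 rad. I'll push a few mm more until the end stop shows as force.

carry_out(
  motion=[
    {"jaw": -1,"tx": 0.15,"ty": 0,"tz": 0,"wx": 0,"wy": 0,"wz": 0},
    {"jaw": -1,"tx": 0.1,"ty": 0,"tz": 0,"wx": 0,"wy": 0,"wz": 0},
    {"jaw": -1,"tx": 0,"ty": 0,"tz": 0,"wx": 0,"wy": 0,"wz": 0},
  ],
)

```text
clock: 14.32
tcp_pos: [0.5078, -0.0582, 0.2678]
orientation: [0.001, 0.652, 0.758, -0.001]
wrist_force: [-0.1, -5.2, -1.4]
finger_gap: 0.0
```

The end stop is reached: force rose to 5 N. I'll back off, rise clear and check.

carry_out(
  motion=[
    {"jaw": -1,"tx": -0.5,"ty": 0,"tz": 0,"wx": 0,"wy": 0,"wz": 0},
    {"jaw": -1,"tx": -2.0,"ty": 0,"tz": 0,"wx": 0,"wy": 0,"wz": 0},
    {"jaw": -1,"tx": -2.0,"ty": 0,"tz": -2,"wx": 0,"wy": 0,"wz": 0},
    {"jaw": -1,"tx": 0,"ty": 1.5,"tz": -4,"wx": 0,"wy": 0,"wz": 0},
    {"jaw": -1,"tx": 0,"ty": 1.5,"tz": -4,"wx": 0,"wy": 0,"wz": 0},
    {"jaw": -1,"tx": 0,"ty": 1.5,"tz": -4,"wx": 0,"wy": 0,"wz": 0},
    {"jaw": -1,"tx": 0,"ty": 0,"tz": 0,"wx": 0,"wy": 0,"wz": 0},
    {"jaw": -1,"tx": 0,"ty": 0,"tz": 0,"wx": 0,"wy": 0,"wz": 0},
  ],
)

```text
clock: 15.32
tcp_pos: [0.5587, -0.0959, 0.4071]
orientation: [-0.0, 0.652, 0.759, -0.0]
wrist_force: [-0.0, 0.5, 0.2]
finger_gap: 0.0001
```

```bash
python3 - <<'E'
from h import *
p,R,s=tool();print(p,s["wrist_force"],s["clock"])
c=eyes.calibration("wrist");W=eyes.read_camera("wrist");cv2.imwrite("pics/w11.png",W);gap(W,c)
for q in (.8,.9,1.):
  b=np.array([.598,-.089,0])-.085*EX+EY*(.03+.08*np.sin(q-.5))+np.array([0,0,.034+.08*np.cos(q-.5)]);print(q,proj("wrist",b,c))
cv2.imwrite("pics/scene2.png",eyes.read_camera("scene"))
E
```

```text
[ 0.55873289 -0.0958615   0.40706288] [-0.00059708  0.46180176  0.20952961] 15.325
mark x 0.0456..0.0648 y mid 0.0441 (w 0.0038) tip x 0.0532 y 0.0442 all y 0.0442 n 66 139
mark mean y 0.0444 ; mark-tip = 0.0002
0.8 [268.17415839 121.88351983]
0.9 [268.28030714 112.23365164]
1.0 [268.54938947 103.01431979]
```

View pics/w11.png

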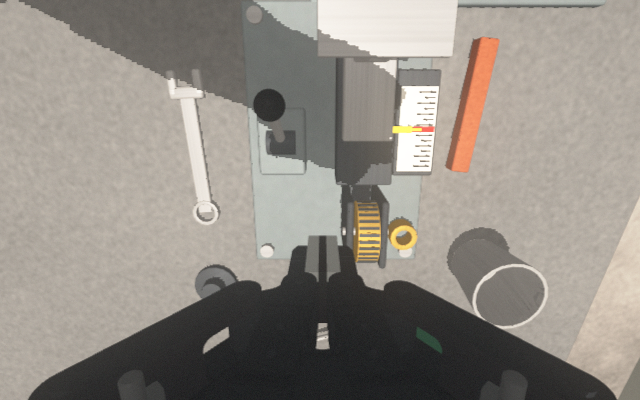

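View pics/scene2.png

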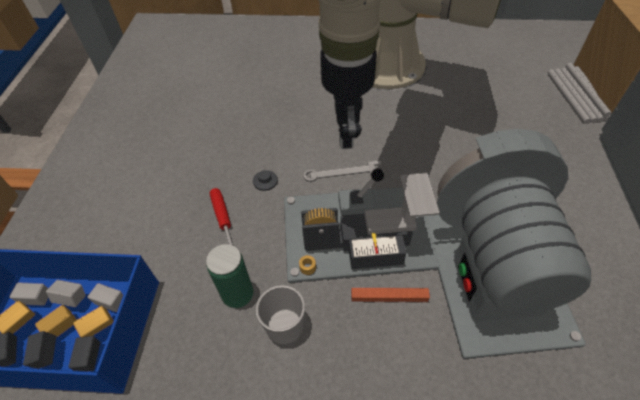

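The ball at (269,105) fits about 0.98 rad. The pointer at (412,129) is on the mark within about 0.2 mm, the loose things lie as before, and the arm is clear. I'm handing in.

```bash
python3 -c "
from workcell import env
print(env.hand_in())"
```

```text
the job is handed in; nothing more can be done
None
```

I set the rest and locked it, then handed the job in at about 15.4 s on the robot's clock. The hand-in reports no verdict.

- **Rest:** I rolled the brass wheel with the closed fingertips in two strokes, about 36 mm of rim travel in all. The wrist sensor read at most about 7.5 N of downward press. The last images put the pointer within about 0.2 mm of the middle of the mark, with 0.5 mm the largest reading since lift-off.
- **Clamp:** I pushed the lever over until about 5 N showed the end stop. The image fit puts it at about 0.98 rad.
- **Surroundings:** The arm stands clear, and the last scene picture shows the loose things where they were. I checked them by eye only.

Two things disagreed slightly. Absolute positions from the wrist camera shifted by about 2 mm between heights, so I used only the pointer-to-mark difference. My first two move calls were refused because keys were missing; nothing moved.

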